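Clear and zero the cheese scale

TASK

Zero the scale for the next weighing: push the cheese off the weighing plate until it stands wholly on the wooden board beside the plate, sliding it gently without pinching, lifting or tipping it. Then put a fingertip down into the round well, press its sunken zero key all the way down, hold it there for about a second and let it come up again. Do not press the power key in the square well, and leave the cup, brush and spare cheese where they are.

Things in the scene. Friction and masses are not known exactly. Their poses are not given: they have to be found in the camera images.
- scale: Fixed bench scale with a bare square aluminium weighing plate, 200 x 200 mm, its flat top 50 mm above the table. Origin on the table under the plate's centre; x points away from the side with the dark readout, y to the left seen from that side, z up. The board stands on one side of it (+y or -y, it varies) and the key console on the other; all three share the same axes.
- board: Fixed wooden landing board, 200 mm (x) by 188 mm (y), its flat top 48 mm above the table (2 mm lower than the weighing plate, with a 6 mm gap between them). Origin on the table under the board's centre, which is 200 mm from the scale's centre along the scale's y axis, on the + or - side.
- cheese: Loose small hard cheese wheel that starts on the weighing plate: 70 mm diameter, 42 mm high, standing on its flat face, 0.12 to 0.24 kg, stiff and slides easily when pushed low on its side. Origin at the centre of its underside, z up its axis.
- console: Fixed grey key console, a slab 155 mm (x) by 130 mm (y) and 22 mm high, on the opposite side of the scale from the board, its centre 200 mm from the scale's centre. Two black upright wells stand on it, 70 mm apart along x; which one is nearer the robot varies. Origin on the table under its centre.
- zero_mouth (a point): Centre of the open mouth of the ROUND well, level with its rim, 60 mm above the table. The well is 48 mm wide inside, with walls 4 mm thick and 38 mm high; the top of the zero key lies 18 mm below the rim.
- zero_key_top (a point): Centre of the top of the sunken zero key: a plain metal disc of 28 mm diameter in the round well, 42 mm above the table when up. It goes straight down with the key.
- zero_key (a joint): Travel of the zero key in m: 0 up, 0.006 fully down. A spring returns it; it starts to move at about 1.5 N and is fully down at about 4.2 N.
- power_mouth (a point): Centre of the open mouth of the SQUARE well, level with its rim, 60 mm above the table; 48 x 48 mm inside, walls 4 mm thick, 38 mm high. Not to be used.
- power_key (a joint): Travel of the power key, a 28 mm square metal key sunk 18 mm in the square well, in m: 0 up, 0.006 fully down. Must stay up.
- spare_cheese: Bystander: another loose cheese wheel, 70 mm diameter, 42 mm high, standing on the table on the far side of the scale. Origin at the centre of its underside.
- cup: Bystander: loose clear plastic cup, 72 mm across the rim, 80 mm high, on the table on the far side of the board or console. Origin at the centre of its underside.
- brush: Bystander: loose brush, 170 mm long, lying on the table on the far side of the board or console. Origin at its underside, about half-way along.
- zero_well: The black round well itself, fixed on the console, 56 mm outside diameter; origin at the centre of its underside, 22 mm above the table. It carries the zero key.
Mind the look-alikes: they are no part of the job. Leave any green or red look-alike of the cheese alone.

How it is judged:
By the outcome, as a careful person would: the job done as asked, in the order asked, and still so for the second after the job is handed in, with the robot touching nothing.
It also fails if it takes over 48 s, if anything falls off the work surface, if the arm or the gripper's body presses on something with over 40 N, if the wrist force passes 120 N, or if a joint passes its speed limit or range.

ROBOT

A 6-joint arm with a two-finger parallel gripper is mounted at the origin on the work surface. World frame = base frame: x ahead of the robot, y to its left, z up, the work surface at z = 0. Lengths are in m, angles in degrees, forces in N, time in s.
With the tool pointing down it reaches from about 0.4 to 0.825 m from the base axis. Payload 7 kg.
Tool frame: the origin (TCP) lies between the finger pads; the fingertips stand 25 mm ahead of it and the grasp point (between the pads) lies 6 mm ahead of it; z points along the fingers, y is the line along which they close (so a half turn about z gives the same grasp; the last joint's range is limited). The gripper opens to 88 mm and grips with 3 to 60 N. Pads are 19 mm wide; open, the fingers measure 130 mm over their backs; the gripper's body (78 mm by 193 mm) begins 47 mm behind the grasp point.
Start: joints at [-46.977, 20.546, 0.682, 0, -70.136, -16.507], TCP at [0.301, -0.604, 0.252] pointing down, gripper open.
Joint ranges: [-176.03, 176.03], [-82.01, 121.73], [-58.28, 71.71], [-173.87, 95.51], [-174.79, -0.11], [-173.66, 173.66]. Speed limits (degrees/s): [136.94, 136.94, 172.46, 180, 180, 180].

INTERFACE

Orientations are given as [roll, pitch, yaw] about the fixed x, y, z axes, in that order (R = Rz(yaw) Ry(pitch) Rx(roll)).
In Python, from plant import r gives the robot as it stands.
- The arm moves only by the shell command python3 -m crank 'ROWS' [FORCE]. ROWS is JSON, a list of rows, each a list of 3 entries, a list of its own where there are three numbers: the turn, a rotation vector about the tool's x, y, z in degrees, then the shift along the tool's x, y, z in cm, then the closure, from -1 (fully open) to 1 (shut). In form: [[[wx, wy, wz], [dx, dy, dz], fingers], ...]. A call has 1 to 8 rows; each row shifts and turns the commanded pose from where the row before left it, along the tool's axes as they then stand; what a row does not reach is not made up. A row lasts 1/10 s, in which the tool goes at most 50 mm and 8.59 degrees, less where a joint would pass 70% of its speed; a pose out of reach is approached as far as the arm can. A call with a gripper value outside its range is refused whole. The fingers move at their own pace and stop on an object; FORCE is the grip in N (left out, the last holds). Time passes only in rows, so rows that do not move let the fingers close. It gives the time, the measured TCP pose, the force, the opening and the grip force at its end, in the units of the state.
- r.get_state(): the state, without advancing time (a new reading comes with each control period).
- r.capture(name): name is "side" or "top" or "wrist"; returns a dict with "color" (384x512x3 uint8, red, green, blue), "range_z" (384x512 float32, m along the optical axis (not along the pixel's ray), 0 where there is no reading), "intrinsics" (3x3 intrinsics, pixels), "world_from_camera" (4x4, takes a point from camera to world coordinates); the wrist camera has in their place "hand_eye" (4x4, takes a point from camera to tool coordinates, whose origin is the TCP and whose axes are the flange's). Camera axes: x right, y down, z forward; pixel columns grow to the right and rows downward; lengths in m; the calibration is good to about 2 mm. A picture is of the moment at which its call begins: read the wrist's pose just before it.
- r.close_job(): hands the job in; it is judged then, once.
The state is a dict: "time_s": time; "joints": joint angles; "qd": joint speeds; "joint_torque": joint torques, N m; "tcp_pos": TCP position; "eef_rot": TCP orientation; "contact_force": force on the tool from outside, world axes, zero at the start; "moment": the same for the moment, N m; "gripper_width": finger opening in m; "gripper_force": force on a finger pad.
Only numpy, scipy, OpenCV 4.12 (cv2) and the standard library are available. Lean on these libraries where they do the work, as an engineer would, in place of code of your own. Each camera call takes 0.05 s, during which the arm holds its last target. There are 200 camera calls.

## Working session

There is one attempt and no reset: what is moved stays moved. The work goes in short steps, Python scripts to look and compute and a shell command to move; the robot and the scene stay as the last step left them, time stands still between calls to the robot, and variables do not carry over. Pictures are saved under pics/ and viewed, at most 10 in all, crops included, and the job is handed in when it is done.

```bash
ls; mkdir -p pics; python3 - <<'E'
from plant import r
import cv2,pickle,numpy as np
d={n:r.capture(n) for n in("side","top")}
pickle.dump(d,open('d0.pkl','wb'))
for n in d:
    cv2.imwrite(f'pics/{n}0.png',d[n]["color"][:,:,::-1])
    print(n,d[n]["intrinsics"].round(1).tolist(),d[n]["world_from_camera"].round(3).tolist())
s=r.get_state();print(s)
E
```

```text
pics
side [[392.4, 0.0, 256.7], [0.0, 392.4, 188.1], [0.0, 0.0, 1.0]] [[0.698, -0.454, 0.555, 0.1], [-0.716, -0.417, 0.56, -0.399], [-0.023, -0.788, -0.616, 0.542], [0.0, 0.0, 0.0, 1.0]]
top [[395.7, 0.0, 261.5], [0.0, 395.7, 186.0], [0.0, 0.0, 1.0]] [[-0.006, -0.994, 0.111, 0.427], [-1.0, 0.007, 0.003, 0.018], [-0.004, -0.111, -0.994, 0.975], [0.0, 0.0, 0.0, 1.0]]
{'time_s': 0.1, 'joints': array([-4.69762841e+01,  2.05869580e+01,  6.38742228e-01, -2.00603118e-02,
       -7.01364876e+01, -1.65075788e+01]), 'qd': array([-0.00877486,  0.00356127,  0.13301206,  0.09799102,  0.00221185,
       -0.03127013]), 'joint_torque': array([-1.34883878e-03, -5.84162271e+01,  2.93753332e+01,  7.01554388e+00,
        1.01957854e-02, -5.87457703e-05]), 'tcp_pos': array([ 0.30116386, -0.60362801,  0.25071113]), 'eef_rot': array([ 1.79913429e+02, -5.98861311e-03, -1.53490688e+02]), 'contact_force': array([ 0.1112328 , -0.11195963,  0.08811765]), 'moment': array([-0.00360519,  0.00236349, -0.06023557]), 'gripper_force': 0.0, 'gripper_width': 0.08801062958831002}
```

View pics/top0.png

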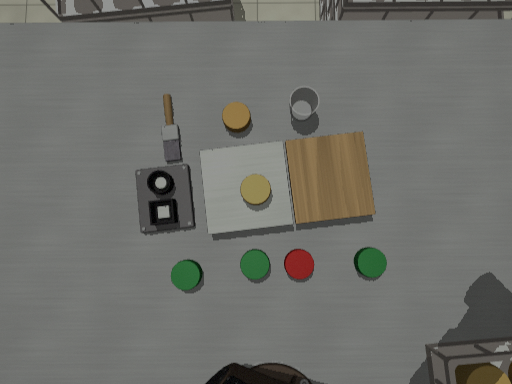

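View pics/side0.png

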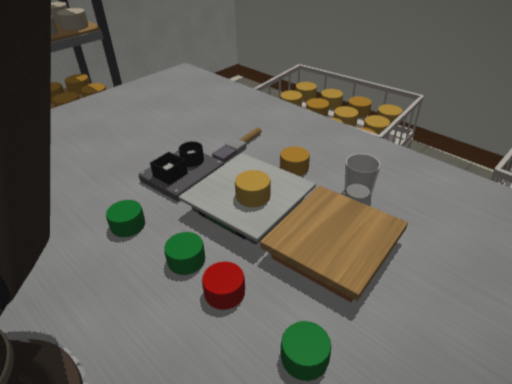

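The top view shows the scale plate around (247,188), the board at (330,178) and the console at (165,198). The round well is at (161,182), farther from the robot, and the square well is at (163,212). There are five kinds of cheese-like wheel:
- The yellow wheel at (256,189) stands on the plate, so it is the cheese to push.
- The orange wheel at (236,116) is on the table, so it is the spare.
- The three green wheels and one red one are look-alikes.

I'll measure from both views and confirm in a crop.

```bash
cat > h.py <<'E'
import numpy as np,cv2
def ray(c,uv):
    K=c["intrinsics"];T=c["world_from_camera"]
    d=T[:3,:3]@np.linalg.solve(K,np.array([uv[0],uv[1],1.]));return T[:3,3],d
def plane(c,uv,z):
    o,d=ray(c,uv);return o+d*(z-o[2])/d[2]
def tri(c1,u1,c2,u2):
    o,d=ray(c1,u1);p,e=ray(c2,u2)
    s,t=np.linalg.lstsq(np.c_[d,-e],p-o,rcond=None)[0];a,b=o+s*d,p+t*e
    return (a+b)/2,np.linalg.norm(a-b)
def cloud(c):
    K=c["intrinsics"];T=c["world_from_camera"];Z=c["range_z"]
    v,u=np.mgrid[:Z.shape[0],:Z.shape[1]]
    P=np.stack([(u-K[0,2])/K[0,0]*Z,(v-K[1,2])/K[1,1]*Z,Z],-1)@T[:3,:3].T+T[:3,3]
    P[Z==0]=np.nan;return P
E
python3 - <<'E'
import pickle
from h import *
d=pickle.load(open('d0.pkl','rb'))
for n in d:
    c=d[n];P=cloud(c);hsv=cv2.cvtColor(c["color"],cv2.COLOR_RGB2HSV)
    roi=(P[...,0]>.3)&(P[...,0]<.85)&(abs(P[...,1])<.42)
    yl=roi&(hsv[...,0]>12)&(hsv[...,0]<32)&(hsv[...,1]>90)
    # cheese top by height
    for nm,m in(("cheesetop",yl&(P[...,2]>.08)),("sparetop",yl&(P[...,2]>.032)&(P[...,2]<.044)&(P[...,0]>.6)),
      ("board",roi&(P[...,2]>.04)&(P[...,2]<.056)&(hsv[...,1]>60)&(P[...,1]<-.02)),
      ("plate",roi&(P[...,2]>.043)&(P[...,2]<.057)&(hsv[...,1]<50)),
      ("dark",roi&(hsv[...,2]<40)&(P[...,2]>.05)&(P[...,1]>.1)),
      ("console",roi&(P[...,2]>.014)&(P[...,2]<.03)&(P[...,1]>.15)&(hsv[...,1]<60))):
        m=cv2.morphologyEx(m.astype('uint8'),cv2.MORPH_OPEN,np.ones((2,2)))
        cs,_=cv2.findContours(m,0,1)
        for k in sorted(cs,key=cv2.contourArea)[::-1][:2 if nm=="dark" else 1]:
            if cv2.contourArea(k)<30: continue
            mm=np.zeros_like(m);cv2.drawContours(mm,[k],-1,1,-1)
            z=np.nanmedian(P[...,2][(mm*m)>0])
            W=np.array([plane(c,p[0],z)[:2] for p in k],'float32')
            rc=cv2.minAreaRect(W);ce=cv2.minEnclosingCircle(W)
            print(n,nm,"px",k[:,0].mean(0).round(),"z",z.round(4),"rect",np.round(rc[0],4),np.round(rc[1],3),round(rc[2],1),"circ",np.round(ce[0],4),round(ce[1],4))
t=d["top"]["color"][80:250,120:390,::-1]
cv2.imwrite('pics/crop0.png',cv2.resize(t,None,fx=2.9,fy=2.9,interpolation=cv2.INTER_CUBIC))
E
```

```text
side cheesetop px [253. 184.] z 0.0916 rect [0.5116 0.0257] [0.081 0.065] 42.7 circ [0.5108 0.0268] 0.0409
side sparetop px [295. 157.] z 0.0413 rect [0.6956 0.0724] [0.075 0.065] 42.2 circ [0.6966 0.0719] 0.0397
side board px [338. 241.] z 0.048 rect [ 0.5463 -0.1451] [0.204 0.188] 6.5 circ [ 0.5465 -0.1455] 0.1363
side plate px [249. 196.] z 0.0499 rect [0.5242 0.0512] [0.204 0.202] 6.3 circ [0.5244 0.0512] 0.1412
side dark px [169. 164.] z 0.0532 rect [0.4714 0.2489] [0.065 0.065] 7.1 circ [0.4703 0.2493] 0.0421
side dark px [191. 151.] z 0.0529 rect [0.54   0.2575] [0.066 0.051] 50.5 circ [0.5399 0.2576] 0.0333
side console px [182. 176.] z 0.0216 rect [0.5008 0.2466] [0.158 0.134] 6.4 circ [0.5008 0.2465] 0.0976
top cheesetop px [256. 190.] z 0.0925 rect [0.515  0.0329] [0.065 0.065] 44.7 circ [0.5156 0.0326] 0.034
top sparetop px [237. 117.] z 0.0422 rect [0.6985 0.0796] [0.07  0.064] 17.8 circ [0.6988 0.0791] 0.0354
top board px [330. 179.] z 0.0485 rect [ 0.548  -0.1418] [0.199 0.188] 6.5 circ [ 0.5479 -0.142 ] 0.1346
top plate px [247. 189.] z 0.0504 rect [0.5252 0.0562] [0.199 0.2  ] 6.5 circ [0.5253 0.056 ] 0.1399
top dark px [163. 213.] z 0.0532 rect [0.4685 0.2513] [0.057 0.058] 6.5 circ [0.4677 0.2505] 0.0388
top dark px [161. 181.] z 0.0525 rect [0.5402 0.258 ] [0.057 0.05 ] 61.3 circ [0.5373 0.2597] 0.0291
top console px [165. 200.] z 0.0225 rect [0.5024 0.2534] [0.154 0.13 ] 6.5 circ [0.5025 0.2542] 0.0981
```

View pics/crop0.png

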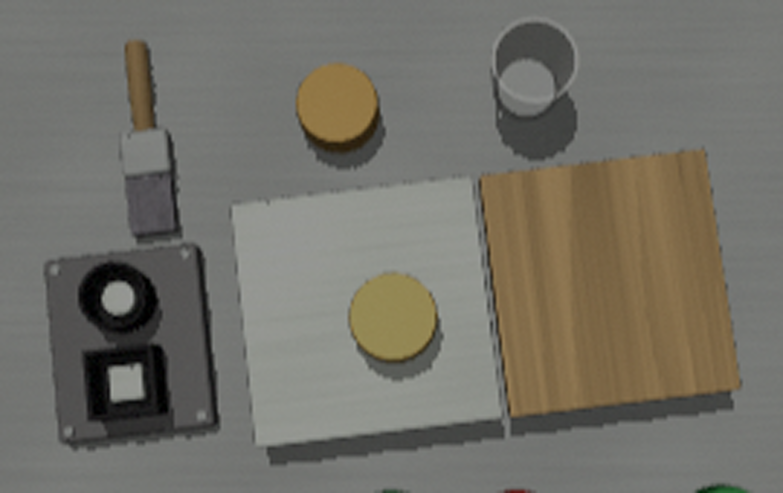

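The crop confirms the yellow wheel standing on the bare plate and the round well above the square one (crop pixels (118,297) and (127,383)). Scale yaw is +6.5°, scale centre about (0.525, 0.055), cheese about (0.5155, 0.0325), round well about (0.537, 0.258), and the board lies on the −y side.

I'll first turn the tool so that its x axis points along the push, with the fingers part closed as a cradle.

```bash
python3 -m crank '[[[0,0,-8.5],[0,0,0],0.1],[[0,0,-8.5],[0,0,0],0.1],[[0,0,-8.5],[0,0,0],0.1],[[0,0,-8.5],[0,0,0],0.1],[[0,0,-8.5],[0,0,0],0.1],[[0,0,-8.5],[0,0,0],0.1],[[0,0,-8.5],[0,0,0],0.1],[[0,0,-8.5],[0,0,0],0.1]]' 10
python3 -m crank '[[[0,0,-2],[0,0,0],0.1],[[0,0,0],[-4.2,-1.8,0],0.1],[[0,0,0],[-4.2,-1.8,0],0.1],[[0,0,0],[-4.2,-1.8,0],0.1],[[0,0,0],[-4.2,-1.8,0],0.1],[[0,0,0],[-4.2,-1.8,0],0.1],[[0,0,0],[-4.2,-1.8,0],0.1],[[0,0,0],[-4.2,-1.8,0],0.1]]'
```

```text
time_s: 0.9
tcp_pos: [0.3012, -0.6038, 0.251]
eef_rot: [180.0, 0.1, -85.1]
contact_force: [-0.3, 0.6, 0.4]
gripper_width: 0.0401
gripper_force: 0.0
time_s: 1.7
tcp_pos: [0.3931, -0.2958, 0.2514]
eef_rot: [180.0, 0.0, -83.5]
contact_force: [0.9, 0.3, 0.4]
gripper_width: 0.0391
gripper_force: 0.0
```

```bash
python3 -m crank '[[[0,0,0],[-4.2,-1.8,0],0.1],[[0,0,0],[-4.2,-1.8,0],0.1],[[0,0,0],[-4.2,-1.8,0],0.1],[[0,0,0],[-4.2,-1.8,0],0.1],[[0,0,0],[-4.2,-1.8,0],0.1],[[0,0,0],[-4.2,-1.8,0],0.1],[[0,0,0],[-4.2,-1.8,0],0.1],[[0,0,0],[-4.2,-1.8,0],0.1]]'
python3 -m crank '[[[0,0,0],[-4.4,-1.4,0],0.1],[[0,0,0],[0,0,4.2],0.1],[[0,0,0],[0,0,4.2],0.1],[[0,0,0],[0,0,4.2],0.1],[[0,0,0],[0,0,0],0.1],[[0,0,0],[0,0,0],0.1]]'
python3 - <<'E'
from plant import r
import pickle
from h import *
d={"side":r.capture("side"),"top":r.capture("top")};s=r.get_state()
p=s["tcp_pos"];print(p,s["eef_rot"])
for n in d: 
    c=d[n];P=cloud(c);hsv=cv2.cvtColor(c["color"],cv2.COLOR_RGB2HSV)
    m=(P[...,2]>.088)&(P[...,2]<.097)&(hsv[...,0]>12)&(hsv[...,0]<32)&(hsv[...,1]>90)&(P[...,0]>.3)&(P[...,0]<.8)
    Q=P[m];print(n,np.nanmedian(Q,0),Q.min(0),Q.max(0))
t=d["side"]["color"][90:290,120:420,::-1]
cv2.imwrite('pics/s1.png',cv2.resize(t,None,fx=2.6,fy=2.6,interpolation=cv2.INTER_CUBIC))
E
```

```text
time_s: 2.5
tcp_pos: [0.498, 0.0545, 0.2516]
eef_rot: [180.0, 0.0, -83.5]
contact_force: [1.4, 0.4, 0.6]
gripper_width: 0.0395
gripper_force: 0.0
time_s: 3.1
tcp_pos: [0.5071, 0.0977, 0.1259]
eef_rot: [179.9, -0.1, -83.5]
contact_force: [0.1, 0.1, 0.2]
gripper_width: 0.0397
gripper_force: 0.0
[0.50840788 0.09841346 0.12775938] [-1.79830174e+02  4.38691504e-02 -8.34644648e+01]
side [0.51535879 0.03130487 0.09188422] [ 4.84161861e-01 -2.24905781e-04  8.80099305e-02] [0.5533045  0.06633481 0.09404175]
top [0.51800022 0.03501378 0.09242022] [0.48451127 0.00150889 0.08820776] [0.55042252 0.06657281 0.09693228]
```

View pics/s1.png

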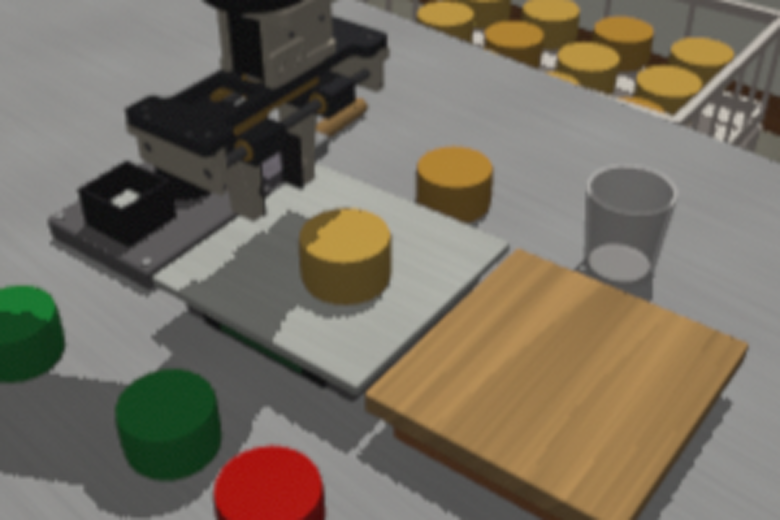

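The side view shows the fingers behind the cheese over the plate (crop (265,190) against the cheese at (345,255)), with the path to the board clear. Next I lower and approach gently.

```bash
python3 -m crank '[[[0,0,0],[0,-0.2,2],0.1],[[0,0,0],[0,0,1.6],0.1],[[0,0,0],[0,0,1.0],0.1],[[0,0,0],[0,0,0],0.1],[[0,0,0],[0.8,0,0],0.1],[[0,0,0],[0.6,0,0],0.1],[[0,0,0],[0.4,0,0],0.1],[[0,0,0],[0.3,0,0],0.1]]'
python3 -m crank '[[[0,0,0],[0.3,0,0],0.1],[[0,0,0],[0.3,0,0],0.1],[[0,0,0],[0.3,0,0],0.1],[[0,0,0],[0.3,0,0],0.1],[[0,0,0],[0.3,0,0],0.1],[[0,0,0],[0.3,0,0],0.1]]'
python3 -m crank '[[[0,0,0],[0.4,0,0],0.1],[[0,0,0],[0.4,0,0],0.1],[[0,0,0],[0.4,0,0],0.1],[[0,0,0],[0.4,0,0],0.1],[[0,0,0],[0.4,0,0],0.1],[[0,0,0],[0.4,0,0],0.1],[[0,0,0],[0.4,0,0],0.1],[[0,0,0],[0.4,0,0],0.1]]'
python3 - <<'E'
from plant import r
from h import *
c=r.capture("side");s=r.get_state();print(s["tcp_pos"])
P=cloud(c);hsv=cv2.cvtColor(c["color"],cv2.COLOR_RGB2HSV)
m=(P[...,2]>.085)&(P[...,2]<.099)&(hsv[...,0]>12)&(hsv[...,0]<32)&(hsv[...,1]>90)&(P[...,0]>.3)&(P[...,0]<.8)
Q=P[m];print(np.nanmedian(Q,0),Q.min(0),Q.max(0))
t=c["color"][90:290,120:420,::-1]
cv2.imwrite('pics/s2.png',cv2.resize(t,None,fx=2.6,fy=2.6,interpolation=cv2.INTER_CUBIC))
E
```

```text
time_s: 4.0
tcp_pos: [0.5117, 0.0767, 0.0801]
eef_rot: [-180.0, 0.0, -83.5]
contact_force: [0.4, -1.7, 0.5]
gripper_width: 0.0396
gripper_force: 0.0
time_s: 4.6
tcp_pos: [0.5134, 0.0592, 0.0796]
eef_rot: [-180.0, 0.0, -83.5]
contact_force: [0.1, 2.3, 2.5]
gripper_width: 0.0396
gripper_force: 1.1
time_s: 5.4
tcp_pos: [0.5171, 0.0272, 0.0796]
eef_rot: [180.0, 0.0, -83.5]
contact_force: [0.6, 2.1, 1.5]
gripper_width: 0.0395
gripper_force: 1.1
[0.51695811 0.02676586 0.07947094]
[ 0.5162783  -0.01577042  0.09182772] [ 0.48540465 -0.0454154   0.08503328] [0.55446606 0.02340118 0.09483842]
```

View pics/s2.png

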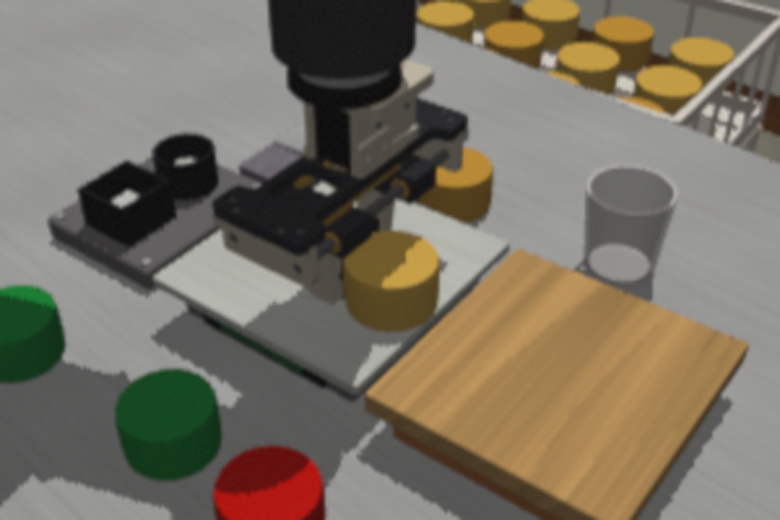

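The cheese stands upright, centred between the fingers (crop (390,280)), and is about to cross the gap. Forces are only about 2 N, so I carry on about 130 mm.

```bash
for i in 1; do python3 -m crank '[[[0,0,0],[0.4,0,0],0.1],[[0,0,0],[0.4,0,0],0.1],[[0,0,0],[0.4,0,0],0.1],[[0,0,0],[0.4,0,0],0.1],[[0,0,0],[0.4,0,0],0.1],[[0,0,0],[0.4,0,0],0.1],[[0,0,0],[0.4,0,0],0.1],[[0,0,0],[0.4,0,0],0.1]]'
python3 -m crank '[[[0,0,0],[0.4,0,0],0.1],[[0,0,0],[0.4,0,0],0.1],[[0,0,0],[0.4,0,0],0.1],[[0,0,0],[0.4,0,0],0.1],[[0,0,0],[0.4,0,0],0.1],[[0,0,0],[0.4,0,0],0.1],[[0,0,0],[0.4,0,0],0.1],[[0,0,0],[0.4,0,0],0.1]]'
python3 -m crank '[[[0,0,0],[0.4,0,0],0.1],[[0,0,0],[0.4,0,0],0.1],[[0,0,0],[0.4,0,0],0.1],[[0,0,0],[0.4,0,0],0.1],[[0,0,0],[0.4,0,0],0.1],[[0,0,0],[0.4,0,0],0.1],[[0,0,0],[0.4,0,0],0.1],[[0,0,0],[0.4,0,0],0.1]]'
python3 -m crank '[[[0,0,0],[0.4,0,0],0.1],[[0,0,0],[0.4,0,0],0.1],[[0,0,0],[0.4,0,0],0.1],[[0,0,0],[0.4,0,0],0.1],[[0,0,0],[0.4,0,0],0.1],[[0,0,0],[0.4,0,0],0.1],[[0,0,0],[0.4,0,0],0.1],[[0,0,0],[0.2,0,0],0.1]]'; done
python3 - <<'E'
from plant import r
from h import *
c=r.capture("side");s=r.get_state();print(s["tcp_pos"])
P=cloud(c);hsv=cv2.cvtColor(c["color"],cv2.COLOR_RGB2HSV)
m=(P[...,2]>.082)&(P[...,2]<.099)&(hsv[...,0]>12)&(hsv[...,0]<32)&(hsv[...,1]>90)&(P[...,0]>.3)&(P[...,0]<.8)
Q=P[m];print(np.nanmedian(Q,0),Q.min(0),Q.max(0))
E
```

```text
time_s: 6.25
tcp_pos: [0.5208, -0.0045, 0.0796]
eef_rot: [-180.0, 0.0, -83.5]
contact_force: [-0.6, 1.8, 0.8]
gripper_width: 0.0395
gripper_force: 0.9
time_s: 7.05
tcp_pos: [0.5243, -0.0364, 0.0795]
eef_rot: [180.0, -0.0, -83.5]
contact_force: [0.5, 1.5, -0.7]
gripper_width: 0.0398
gripper_force: 0.5
time_s: 7.85
tcp_pos: [0.528, -0.0681, 0.0796]
eef_rot: [-180.0, 0.0, -83.5]
contact_force: [0.2, 1.4, 0.7]
gripper_width: 0.0397
gripper_force: 0.7
time_s: 8.65
tcp_pos: [0.5314, -0.098, 0.0796]
eef_rot: [-180.0, 0.0, -83.5]
contact_force: [-0.8, 1.7, 1.0]
gripper_width: 0.0391
gripper_force: 0.8
[ 0.5313571  -0.09813094  0.07954174]
[ 0.5290341  -0.14282625  0.08985688] [ 0.49956046 -0.17097851  0.08202024] [ 0.56861152 -0.10521141  0.09225988]
```

```bash
python3 -m crank '[[[0,0,0],[-0.3,0,0],0.1],[[0,0,0],[-0.7,0,0],0.1],[[0,0,0],[-1.5,0,0],0.1],[[0,0,0],[-2.5,0,0],0.1],[[0,0,0],[0,0,-3],0.1],[[0,0,0],[0,0,-4],-1],[[0,0,0],[0,0,-4],-1],[[0,0,0],[0,0,0],-1]]'
python3 -m crank '[[[0,0,-8],[0,0,0],-1],[[0,0,-8],[0,0,0],-1],[[0,0,-8],[0,0,0],-1],[[0,0,-8],[0,0,0],-1],[[0,0,-8],[0,0,0],-1],[[0,0,-8],[0,0,0],-1],[[0,0,-8],[0,0,0],-1],[[0,0,-8],[0,0,0],-1]]'
python3 -m crank '[[[0,0,-8],[0,0,0],-1],[[0,0,-8],[0,0,0],-1],[[0,0,-8],[0,0,0],-1],[[0,0,-2],[0,0,0],-1],[[0,0,0],[0,0,0],-1]]'
python3 - <<'E'
from plant import r
from h import *
s=r.get_state();p=s["tcp_pos"];print(p,s["eef_rot"],s["joints"].round(1))
from scipy.spatial.transform import Rotation as R
M=R.from_euler('xyz',s["eef_rot"],degrees=True).as_matrix()
print(M.T@(np.array([.531,.312,p[2]])-p)*100)
c=r.capture("side")
P=cloud(c);hsv=cv2.cvtColor(c["color"],cv2.COLOR_RGB2HSV)
m=(P[...,2]>.082)&(P[...,2]<.099)&(hsv[...,0]>12)&(hsv[...,0]<32)&(hsv[...,1]>90)&(P[...,0]>.3)&(P[...,0]<.8)
Q=P[m];print(np.nanmedian(Q,0),Q.min(0),Q.max(0))
cv2.imwrite('pics/s3.png',c["color"][:,:,::-1])
E
```

```text
time_s: 9.5
tcp_pos: [0.5286, -0.0464, 0.1953]
eef_rot: [-179.4, -0.0, -83.4]
contact_force: [1.1, 0.1, -0.9]
gripper_width: 0.058
gripper_force: 0.0
time_s: 10.3
tcp_pos: [0.5253, -0.0469, 0.1891]
eef_rot: [180.0, 0.0, -19.1]
contact_force: [0.4, 0.4, -0.2]
gripper_width: 0.0885
gripper_force: 0.0
time_s: 10.8
tcp_pos: [0.5253, -0.047, 0.1892]
eef_rot: [-180.0, 0.0, 6.6]
contact_force: [-0.5, -0.1, -0.4]
gripper_width: 0.0877
gripper_force: 0.0
[ 0.52533921 -0.04702015  0.18917987] [-1.79993794e+02  2.19265402e-02  6.57125561e+00] [ 16.2   9.7 -22.9  -0.  -57.4  80.4]
[ 4.67094226e+00 -3.56013684e+01  2.06844473e-03]
[ 0.52991516 -0.13958743  0.08988353] [ 0.49940454 -0.17134819  0.08205112] [ 0.56865864 -0.1032231   0.09205651]
```

View pics/s3.png

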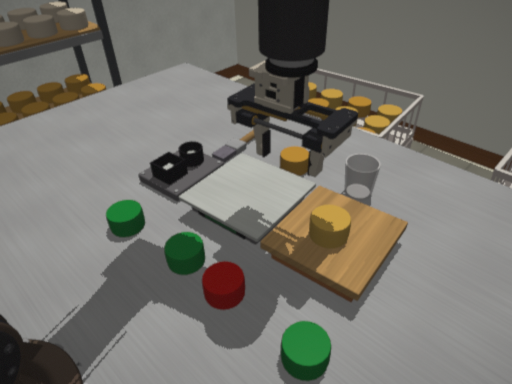

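The cheese stands upright and wholly on the board (330,225), clear of its edges. Next I go over the round well with one fingertip.

```bash
python3 -m crank '[[[0,0,0],[0.6,-4.4,0],-1],[[0,0,0],[0.6,-4.4,0],-1],[[0,0,0],[0.6,-4.4,0],-1],[[0,0,0],[0.6,-4.4,0],-1],[[0,0,0],[0.6,-4.4,0],-1],[[0,0,0],[0.6,-4.4,0],-1],[[0,0,0],[0.6,-4.4,0],-1],[[0,0,0],[0.5,-4.8,0],-1]]'
python3 -m crank '[[[0,0,0],[0,0,4],-1],[[0,0,0],[0,0,3],-1],[[0,0,0],[0,0,0],-1],[[0,0,0],[0,0,0],-1]]'
python3 - <<'E'
from plant import r
from h import *
from scipy.spatial.transform import Rotation as R
s=r.get_state();p=s["tcp_pos"];print(p,s["eef_rot"])
M=R.from_euler('xyz',s["eef_rot"],degrees=True).as_matrix()
w=np.array([.5372,.2577,.06]);print("well in tool cm",M.T@(w-p)*100)
c=r.capture("wrist");s=r.get_state()
cv2.imwrite('pics/w4.png',c["color"][:,:,::-1])
T=np.eye(4);T[:3,:3]=M;T[:3,3]=p;c["world_from_camera"]=T@c["hand_eye"]
P=cloud(c)
# finger points in tool frame: near tip depth
Q=(P-p)@M
m=(Q[...,2]>.015)&(Q[...,2]<.03)
print("finger tips tool", [ (Q[m&g].min(0).round(4),Q[m&g].max(0).round(4)) for g in (Q[...,1]>0.03,Q[...,1]<-.03) if (m&g).any()])
a=r.capture("side");A=cloud(a);B=(A-p)@M
m=(B[...,2]>.0)&(B[...,2]<.03)&(abs(B[...,1])<.08)&(abs(B[...,0])<.03)
for g in (B[...,1]>0,B[...,1]<0):
    if (m&g).any(): print("side",B[m&g].min(0).round(4),B[m&g].max(0).round(4))
cv2.imwrite('pics/s4.png',cv2.resize(a["color"][60:260,100:400,::-1],None,fx=2.6,fy=2.6,interpolation=cv2.INTER_CUBIC))
E
```

```text
time_s: 11.65
tcp_pos: [0.5313, 0.3131, 0.1895]
eef_rot: [180.0, -0.0, 6.4]
contact_force: [2.2, -1.2, 1.0]
gripper_width: 0.0874
gripper_force: 0.0
time_s: 12.05
tcp_pos: [0.5319, 0.3112, 0.1197]
eef_rot: [179.9, 0.0, 6.5]
contact_force: [0.0, 0.1, 0.6]
gripper_width: 0.0876
gripper_force: 0.0
[0.53192044 0.31121363 0.119741  ] [1.79933330e+02 2.98999009e-02 6.50401062e+00]
well in tool cm [-0.07848758  5.3697695   5.98039445]
finger tips tool [(array([-0.0085,  0.0441,  0.015 ]), array([0.0117, 0.0602, 0.0258])), (array([-0.0087, -0.0588,  0.015 ]), array([ 0.0113, -0.0428,  0.0257]))]
side [-0.0134  0.0436  0.0001] [0.011  0.0629 0.0253]
side [-0.0127 -0.0593  0.0002] [ 0.0093 -0.0399  0.0237]
```

View pics/s4.png

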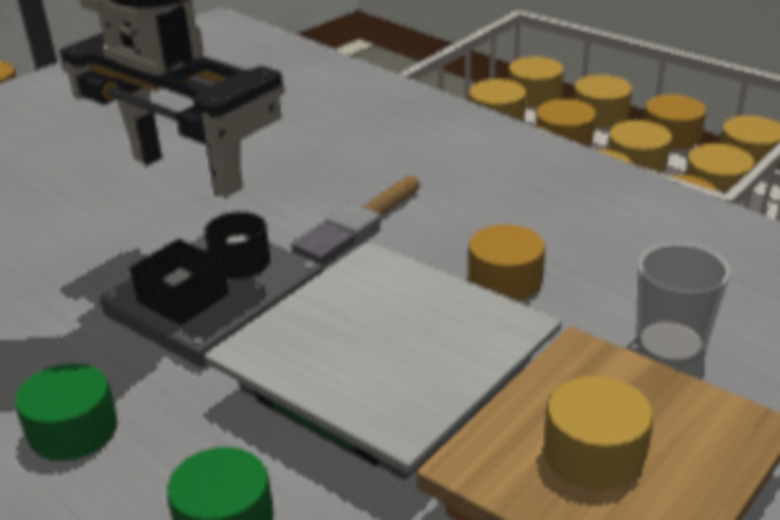

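View pics/w4.png

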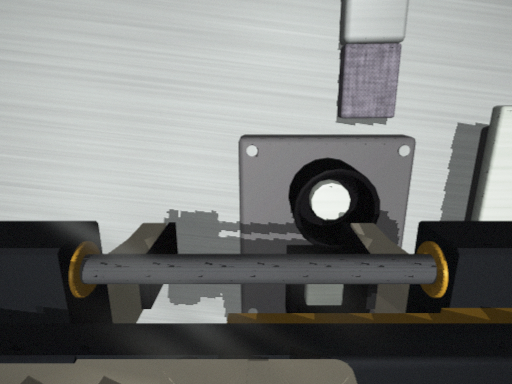

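The side view shows one finger above the round well (crop (225,190) over (238,240)). The wrist view shows the round well with its disc at (331,201) and the square well behind the bar. I'll locate the key disc from the wrist, side and top views.

```bash
python3 - <<'E'
from plant import r
from h import *
import pickle
from scipy.spatial.transform import Rotation as R
s=r.get_state();p=s["tcp_pos"];M=R.from_euler('xyz',s["eef_rot"],degrees=True).as_matrix()
c=r.capture("wrist");T=np.eye(4);T[:3,:3]=M;T[:3,3]=p;c["world_from_camera"]=T@c["hand_eye"]
def blob(c,u,v,w,th):
    g=c["color"].max(2)[v-w:v+w,u-w:u+w]
    n,l,st,ce=cv2.connectedComponentsWithStats((g>th).astype('uint8'))
    k=l[w,w];print("area",st[k,4],st[k,:4]);return ce[k]+[u-w,v-w]
t=pickle.load(open('d0.pkl','rb'))["top"]
uw=blob(c,331,201,28,150);ut=blob(t,161,182,9,110)
X,e=tri(c,uw,t,ut);print("tri",X,e)
for n,a,u in(("wrist",c,uw),("top",t,ut)):
    print(n,u,plane(a,u,.042),"tool cm",M.T@(plane(a,u,.042)-p)*100)
P=cloud(c);print("depth",P[201,331])
Q=P.reshape(-1,3);m=(abs(Q[:,2]-.06)<.003)&(np.hypot(Q[:,0]-.537,Q[:,1]-.258)<.034)
A=Q[m];sol=np.linalg.lstsq(np.c_[2*A[:,:2],np.ones(len(A))],(A[:,:2]**2).sum(1),rcond=None)[0]
print("rim fit",len(A),sol[:2],np.sqrt(sol[2]+sol[:2]@sol[:2]))
E
```

```text
area 1070 [ 9 11 39 36]
area 94 [ 3  4 11 11]
tri [0.54136004 0.26103482 0.04231329] 0.0004840528537807062
wrist [330.41214953 201.76915888] [0.54146065 0.26080402 0.042     ] tool cm [0.25731968 5.16876331 7.94256045]
top [160.26595745 182.21276596] [0.54121103 0.26127052 0.042     ] tool cm [0.23780105 5.11958689 7.94257777]
depth [0.54185474 0.26029878 0.04128726]
rim fit 1307 [0.5412352  0.26114866] 0.025618640208469993
```

The rim fit and both disc views agree on a well centre of (0.541, 0.261). I shift the tool +2 mm in x and descend.

```bash
python3 -m crank '[[[0,0,0],[0.2,-0.05,0],-1],[[0,0,0],[0,0,1.2],-1],[[0,0,0],[0,0,1.2],-1],[[0,0,0],[0,0,1.2],-1],[[0,0,0],[0,0,0.8],-1],[[0,0,0],[0,0,0.5],-1],[[0,0,0],[0,0,0],-1],[[0,0,0],[0,0,0],-1]]'
```

```text
time_s: 13.0
tcp_pos: [0.534, 0.3119, 0.0706]
eef_rot: [180.0, -0.0, 6.5]
contact_force: [0.3, -0.1, 0.1]
gripper_width: 0.0877
gripper_force: 0.0
```

```bash
python3 -m crank '[[[0,0,0],[0,0,0.2],-1],[[0,0,0],[0,0,0.2],-1],[[0,0,0],[0,0,0.2],-1],[[0,0,0],[0,0,0],-1]]';python3 -m crank '[[[0,0,0],[0,0,0.2],-1],[[0,0,0],[0,0,0.2],-1],[[0,0,0],[0,0,0],-1]]'
```

```text
time_s: 13.4
tcp_pos: [0.5342, 0.3121, 0.0648]
eef_rot: [-180.0, -0.0, 6.5]
contact_force: [-0.6, 0.6, 1.9]
gripper_width: 0.0877
gripper_force: 1.2
time_s: 13.7
tcp_pos: [0.5342, 0.3121, 0.0613]
eef_rot: [-180.0, -0.0, 6.5]
contact_force: [-1.6, 1.0, 7.2]
gripper_width: 0.0878
gripper_force: 3.6
```

7.2 N is above the 4.2 N needed, so the key is at its stop. I add 0.5 mm and hold for a second.

```bash
python3 -m crank '[[[0,0,0],[0,0,0.05],-1],[[0,0,0],[0,0,0],-1],[[0,0,0],[0,0,0],-1],[[0,0,0],[0,0,0],-1],[[0,0,0],[0,0,0],-1],[[0,0,0],[0,0,0],-1]]';python3 -m crank '[[[0,0,0],[0,0,0],-1],[[0,0,0],[0,0,0],-1],[[0,0,0],[0,0,0],-1],[[0,0,0],[0,0,0],-1]]'
python3 -m crank '[[[0,0,0],[0,0,-0.3],-1],[[0,0,0],[0,0,-0.4],-1],[[0,0,0],[0,0,-1],-1],[[0,0,0],[0,0,-2],-1],[[0,0,0],[0,0,-3],-1],[[0,0,0],[0,0,-4],-1],[[0,0,0],[0,0,-2],-1],[[0,0,0],[0,0,0],-1]]'
python3 - <<'E'
from plant import r
from h import *
s=r.get_state();print(s["tcp_pos"],s["contact_force"].round(1))
a=r.capture("side")
cv2.imwrite('pics/s5.png',a["color"][:,:,::-1])
c=r.capture("wrist")
from scipy.spatial.transform import Rotation as R
T=np.eye(4);T[:3,:3]=R.from_euler('xyz',s["eef_rot"],degrees=True).as_matrix();T[:3,3]=s["tcp_pos"];c["world_from_camera"]=T@c["hand_eye"]
P=cloud(c).reshape(-1,3)
for w in((.541,.261),(.4717,.253)):
    Q=P[np.hypot(P[:,0]-w[0],P[:,1]-w[1])<.01];print(len(Q),np.nanmedian(Q[:,2]) if len(Q) else None)
E
```

```text
time_s: 14.3
tcp_pos: [0.5342, 0.3121, 0.0611]
eef_rot: [-180.0, -0.1, 6.5]
contact_force: [-2.8, 0.3, 10.4]
gripper_width: 0.0877
gripper_force: 5.4
time_s: 14.7
tcp_pos: [0.5342, 0.3121, 0.0611]
eef_rot: [-180.0, -0.1, 6.5]
contact_force: [-3.3, -0.6, 10.5]
gripper_width: 0.0877
gripper_force: 5.4
time_s: 15.5
tcp_pos: [0.5351, 0.3127, 0.1912]
eef_rot: [-179.8, -0.3, 6.5]
contact_force: [0.2, 0.3, -0.8]
gripper_width: 0.0878
gripper_force: 0.0
[0.53508186 0.31268115 0.1911592 ] [ 0.2  0.3 -0.8]
1791 0.2120603307460313
185 0.04396863686310093
```

View pics/s5.png

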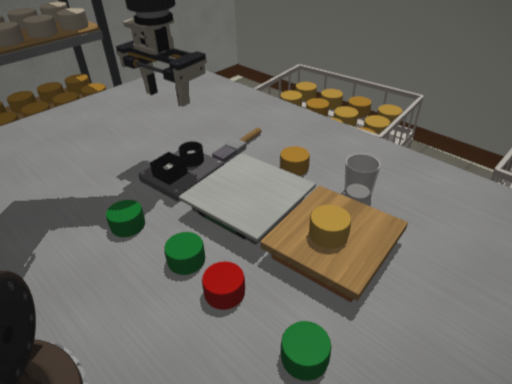

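The cheese is on the board (330,225), both wells are clear, and the bystanders and look-alikes have not moved. The robot is touching nothing. I'll hand in.

```bash
python3 -m crank '[[[0,0,0],[0,0,0],-1],[[0,0,0],[0,0,0],-1],[[0,0,0],[0,0,0],-1]]'; python3 -c "
from plant import r
print(r.close_job())"
```

```text
time_s: 15.9
tcp_pos: [0.5336, 0.3115, 0.186]
eef_rot: [179.9, 0.1, 6.5]
contact_force: [-0.1, -0.4, -0.1]
gripper_width: 0.0876
gripper_force: 0.0
the job is handed in; nothing more can be done
None
```

The job is handed in at 15.9 s, verdict not shown: the cheese stands wholly on the board, and the zero key was pressed to its stop (10 N), held about a second and released (its return was not measured); the power key and bystanders were not touched.

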